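Roll the pipe roller on to its crayon line ahead of the slab

TASK

Set the next roller for the stone slab: with your fingertips on top of the loose steel pipe that lies across the two planks in front of the slab, roll it forward, away from the slab, until it comes to rest centred over the red crayon line and square across both planks. Roll it along the planks: do not drag it, grip it, lift it or shove it from low down behind, and do not touch the slab or shift the wedge, jug and tools lying about. Leave the pipe lying there and come away from it.

Things in the scene. Friction and masses are not known exactly. Their poses are not given: they have to be found in the camera images.
- roller: loose grey steel tube with a yellow band near one end, 48 mm diameter, 270 mm long, about 0.9 kg. Origin mid-axis, 44 mm above the bench; its top is at 68 mm. x along its axis; y, z turn as it rolls (z up at the start). It rolls without slipping: a fingertip pressed lightly on top moves it about half as far as the fingertip goes, and it runs on only some mm when let go at up to 50 mm/s
- runway: two pale planks lying side by side on the bench, each 95 mm wide, 980 mm long and 20 mm thick, 50 mm apart (240 mm over both), fixed. Origin at bench height, midway between the planks. x: across the planks; y: along them, away from the slab (the way the roller must go); z up. The planks reach from y = -620 to +360 mm
- mark: the red crayon line, 6 mm wide, drawn straight across both planks (240 mm), 90 to 175 mm ahead of the roller at the start. Origin at its middle, on the plank tops. x: along the line; y: along the planks, away from the slab
- slab: grey carved stone slab, 240 mm across the planks, 420 mm along them and 70 mm thick, with a rosette relief, chocked on two more such tubes on the rear part of the planks; fixed; its top is 138 mm above the bench, its carving up to 160 mm. Origin on the plank tops under its middle; y: along the planks towards the roller; its front face is at y = +210 mm
- wedge: loose wooden wedge, 90 x 42 x 24 mm, lying on the plank beyond the line; origin at the centre of its underside; leave it
- point_chisel: steel point chisel, 207 mm long, 20 mm wide, 18 mm high, with a blue band, lying on the bench beside the far plank; origin on its underside near the middle, x along it; leave it
- flat_chisel: steel flat chisel, 207 mm long, 26 mm wide, 18 mm high, with a red band, lying on the bench beside the far plank near its front end; origin on its underside near the middle, x along it; leave it
- club_hammer: club hammer, wooden handle and 105 mm steel head, 215 mm long, 45 mm high; origin on its underside; leave it
- spanner: yellow spanner lying flat on the bench; origin on its underside; leave it
- jug: blue plastic jug with a handle, 100 mm across, 110 mm high; origin at the centre of its underside; leave it

How it is judged:
By the outcome, as a careful person would: the job done as asked, in the order asked, and still so for the second after the job is handed in, with the robot touching nothing.
It also fails if it takes over 58 s, if anything falls off the work surface, if the arm or the gripper's body presses on something with over 40 N, if the wrist force passes 120 N, or if a joint passes its speed limit or range.

ROBOT

A 7-joint arm with a two-finger parallel gripper is mounted at the origin on the work surface. World frame = base frame: x ahead of the robot, y to its left, z up, the work surface at z = 0. Lengths are in m, angles in rad, forces in N, time in s.
With the tool pointing down it reaches from about 0.35 to 0.9 m from the base axis. Payload 8.1 kg.
Tool frame: the origin (TCP) lies at the centre of the arm's flange, where the gripper is bolted on; the fingertips stand 178 mm ahead of it and the grasp point (between the pads) lies 159 mm ahead of it; z points along the fingers, y is the line along which they close (so a half turn about z gives the same grasp; the last joint's range is limited). The gripper opens to 92 mm and grips with 3 to 60 N. Pads are 19 mm wide; open, the fingers measure 130 mm over their backs; the gripper's body (75 mm by 190 mm) begins 47 mm behind the grasp point.
Start: joints at [-1.318, 0.434, 0.025, 1.573, -0.012, 1.134, -0.075], TCP at [0.218, 0.586, 0.405] pointing down, gripper open.
Joint ranges: [-2.62, 2.62], [-0.44, 2.09], [-1.27, 1.32], [0.08, 2.57], [-1.32, 4.46], [0.12, 2], [-2.74, 2.74]. Speed limits (rad/s): [2.22, 2.22, 3.01, 3.01, 3.14, 3.14, 3.14].

INTERFACE

Orientations are given as a rotation vector (axis times angle).
In Python, from cell import arm gives the robot as it stands. The module is installed in compiled form; this text tells all that it offers.
- The arm moves only by the shell command python3 -m inch 'ROWS' [FORCE]. ROWS is text: rows parted by semicolons, each of 5 numbers parted by spaces: the shift along the tool's x, y, z in m, then the turn about the tool's z in rad, then the finger opening in m, from 0 to 0.0918. In form: x y z roll fingers; .... A call has 1 to 5 rows; each row is the pose to reach, as a shift and turn from the pose commanded when the call began, along the tool's axes at that moment; what a row does not reach only later rows make up. A row lasts 1/10 s, in which the tool goes at most 50 mm and 8.59 degrees, less where a joint would pass 70% of its speed; a pose out of reach is approached as far as the arm can. A call with a gripper value outside its range is refused whole. The fingers move at their own pace and stop on an object; FORCE is the grip in N (left out, the last holds). Time passes only in rows, so rows that repeat a pose let the fingers close. It gives the time, the measured TCP pose, the force, the opening and the grip force at its end, in the units of the state.
- arm.observe(): the state, without advancing time (a new reading comes with each control period).
- arm.get_image(name): name is "scene" or "top" or "wrist"; returns the picture (384x512x3 uint8, red, green, blue); there is no depth.
- arm.get_calibration(name): a dict with "intrinsics" (3x3 intrinsics, pixels), "pose" (4x4, takes a point from camera to world coordinates). Camera axes: x right, y up, looking along -z (the intrinsics and any distortion apply to the point x, -y, -z); pixel columns grow to the right and rows downward; lengths in m; the calibration is good to about 2 mm. A picture is of the moment at which its call begins: read the wrist's pose just before it. get_calibration takes no time and is no camera call; for the wrist camera it gives the pose at the moment of the call.
- arm.sign_off(): hands the job in; it is judged then, once.
Trained networks look in the newest picture that a camera, given by its name, has taken for a name from the list of things; names that differ only in an ending like _2 or _b are one class to them, and where a whole thing is asked for, a point or a joint stands for the part that bears it (a point fixed in the world has none). Each returns a list of dicts, best first, with "conf" (0 to 1); they miss things now and then, are a little off and sometimes report something else, mostly with a low value. They report only what shows in the picture. A call takes as long as a camera call.
- arm.look_for(camera, query): "point" ([row, column] in pixels, amid what is visible of it).
- arm.silhouettes(camera, query): "region" (384x512 bool, what is visible of it) and "point" ([row, column] in pixels, amid what is visible of it).
- arm.place_of(camera, query): "point" ([row, column] in pixels: a listed point, or the origin of a listed thing).
The state is a dict: "clock": time; "joints": joint angles; "dq": joint speeds; "joint_efforts": joint torques, N m; "position": TCP position; "ee_rot": TCP orientation; "force": force on the tool from outside, world axes, zero at the start; "ft_torque": the same for the moment, N m; "width": opening from 0.0 (shut) to 1.0 (fully open); "gripper_force": force on a finger pad.
Only numpy, scipy, OpenCV 4.12 (cv2) and the standard library are available. Lean on these libraries where they do the work, as an engineer would, in place of code of your own. Each camera call takes 0.05 s, during which the arm holds its last target. There are 200 camera calls.

## Working session

There is one attempt and no reset: what is moved stays moved. The work goes in short steps, Python scripts to look and compute and a shell command to move; the robot and the scene stay as the last step left them, time stands still between calls to the robot, and variables do not carry over. Pictures are saved under pics/ and viewed, at most 10 in all, crops included, and the job is handed in when it is done.

```bash
mkdir -p pics
cat > h.py <<'E'
from cell import arm
import numpy as np, cv2
def ray(cam,pt,z):
    c=arm.get_calibration(cam);K=np.array(c["intrinsics"]);T=np.array(c["pose"])
    d=np.linalg.solve(K,[pt[1],pt[0],1]);d=T[:3,:3]@[d[0],-d[1],-d[2]];o=T[:3,3]
    return o+d*(z-o[2])/d[2]
E
python3 - <<'E'
from h import *
s=arm.observe();print(s)
ims=[arm.get_image(n) for n in("scene","top")]
for n,i in zip(("scene","top"),ims): cv2.imwrite(f"pics/{n}0.png",i[...,::-1])
for cam in("scene","top"):
  print(arm.get_calibration(cam))
  for q,z in(("roller",.044),("mark",.02),("runway",0),("slab",.02),("wedge",.02),("jug",0)):
    for r in arm.place_of(cam,q)[:2]: print(cam,q,r["conf"],np.round(r["point"],1),ray(cam,r["point"],z).round(4))
E
```

```text
{'clock': 0.0, 'joints': array([-1.31760149,  0.43522406,  0.02501676,  1.57408995, -0.01161019,
        1.13397186, -0.07511759]), 'dq': array([ 4.50884203e-04,  1.59032047e-05, -2.04799808e-03, -1.44915992e-03,
       -1.27578891e-03,  1.16073721e-03, -1.30935647e-03]), 'joint_efforts': array([-2.48930399e-05, -6.67849016e+01,  9.85019803e-01, -3.14475310e+01,
       -6.05491502e-02,  4.26106586e-02,  1.59683386e-04]), 'position': array([0.21768033, 0.58562834, 0.40394735]), 'ee_rot': array([-5.56118829e-01, -3.09185150e+00,  2.42339077e-03]), 'force': array([-0.61052894, -0.67978505,  0.26629055]), 'ft_torque': array([-0.00331855, -0.05797142,  0.00302909]), 'gripper_force': 0.0, 'width': 1.0020369250935726}
{'intrinsics': array([[361.84237025,   0.        , 254.30000197],
       [  0.        , 361.84237025, 193.93346753],
       [  0.        ,   0.        ,   1.        ]]), 'pose': array([[-0.21140205, -0.55154456,  0.80691249,  1.50504631],
       [ 0.97731131, -0.1303536 ,  0.16694473,  0.3231772 ],
       [ 0.01310649,  0.82389716,  0.56658776,  0.74384344],
       [ 0.       
[... 576 characters left out ...]
       ,   1.        ]]), 'pose': array([[ 0.00318017,  0.99117488, -0.13252258,  0.40355808],
       [-0.9999863 ,  0.00260115, -0.00454214,  0.11810188],
       [-0.00415734,  0.13253521,  0.99116958,  1.22826295],
       [ 0.        ,  0.        ,  0.        ,  1.        ]])}
top roller 0.77 [207.  323.4] [ 0.5301 -0.088   0.044 ]
top mark 0.52 [209.5 282.4] [0.5243 0.0394 0.02  ]
top runway 0.8 [212.2 298.3] [ 0.5176 -0.0136  0.    ]
top slab 0.94 [208.7 433.2] [ 0.5282 -0.4435  0.02  ]
top slab 0.65 [235.1  90. ] [0.4406 0.6527 0.02  ]
top wedge 0.69 [190.7 218.9] [0.5847 0.2442 0.02  ]
top jug 0.94 [233.5  85.5] [0.4464 0.6765 0.    ]
top jug 0.4 [209.  296.3] [ 0.528  -0.0072  0.    ]
```

Run:
```python
import cv2
i=cv2.imread("pics/top0.png")[130:290,60:500];cv2.imwrite("pics/t1.png",cv2.resize(i,None,fx=1.8,fy=1.8,interpolation=2))
```

```text
(no output)
```

View pics/t1.png

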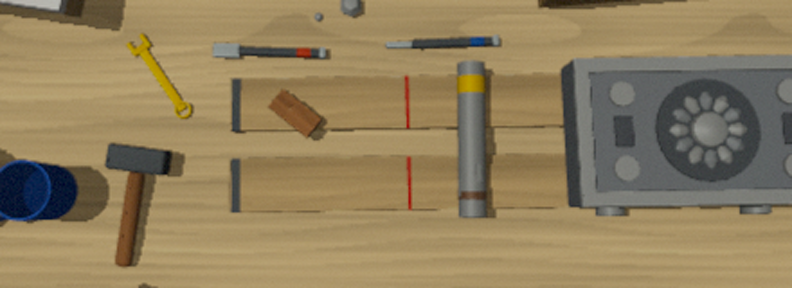

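View pics/scene0.png

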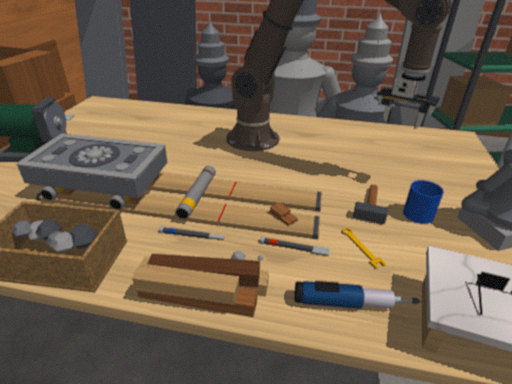

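The top view shows the pipe at crop column about 472, square across the planks. The red line is at column about 408 and the slab starts at 565. The wedge lies beyond the line and the path between is clear. Next I measure pipe and line precisely, and square up the tool.

```bash
cat >> h.py <<'E'
def linefit(cam,rc,z):
    P=np.array([ray(cam,p,z)[:2] for p in rc]);vx,vy,cx,cy=cv2.fitLine(P.astype(np.float32),cv2.DIST_HUBER,0,.001,.001).ravel()
    return (vy/vx, cy-vy/vx*cx, P[:,0].min(),P[:,0].max())
def red(cam,im):
    hsv=cv2.cvtColor(im,cv2.COLOR_RGB2HSV);m=((hsv[...,0]<6)|(hsv[...,0]>174))&(hsv[...,1]>150)&(hsv[...,2]>110)
    rc=[p for p in np.argwhere(m) if (lambda w:.38<w[0]<.67 and -.0<w[1]<.08)(ray(cam,p,.02))]
    return linefit(cam,rc,.02)
def roller(cam):
    r=arm.silhouettes(cam,"roller")[0];reg=r["region"].astype(np.uint8)
    n,l,st,_=cv2.connectedComponentsWithStats(reg);k=1+st[1:,4].argmax()
    return r["conf"],linefit(cam,np.argwhere(l==k),.044)
def report(cams=("top","scene"),x0=.53):
    for cam in cams:
        im=arm.get_image(cam);cf,(a,b,lo,hi)=roller(cam)
        print(cam,"roller conf %.2f slope %.4f y(x0) %.4f x %.3f..%.3f"%(cf,a,a*x0+b,lo,hi))
    return
E
python3 - <<'E'
from h import *
report()
for cam in("top","scene"):
  a,b,lo,hi=red(cam,arm.get_image(cam));print(cam,"red slope %.4f y %.4f x %.3f %.3f"%(a,a*.53+b,lo,hi))
E
python3 -m inch '0 0 0 -0.12 0; 0 0 0 -0.24 0; 0 0 0 -0.356 0; 0 0 0 -0.356 0; 0 0 0 -0.356 0' 10
```

```text
top roller conf 0.58 slope -0.0097 y(x0) -0.0836 x 0.396..0.671
scene roller conf 0.92 slope 0.0115 y(x0) -0.0826 x 0.355..0.692
top red slope 0.0138 y 0.0266 x 0.411 0.643
scene red slope 0.0122 y 0.0266 x 0.421 0.644
clock: 1.5
position: [0.2179, 0.5858, 0.4047]
ee_rot: [-0.005, -3.141, -0.0]
force: [-0.6, 0.4, 0.3]
width: 0.612
gripper_force: 0.0
```

```bash
python3 -m inch '-0.02 -0.045 0 -0.016 0; -0.04 -0.09 0 -0.016 0; -0.06 -0.135 0 -0.016 0; -0.08 -0.18 0 -0.016 0; -0.10 -0.225 0 -0.016 0' && python3 -m inch '-0.02 -0.045 0 0 0; -0.04 -0.09 0 0 0; -0.06 -0.135 0 0 0; -0.08 -0.18 0 0 0; -0.10 -0.225 0 0 0' && python3 -m inch '-0.02 -0.045 0 0 0; -0.04 -0.09 0 0 0; -0.06 -0.135 0 0 0; -0.08 -0.18 0 0 0; -0.10 -0.20 0 0 0'
python3 - <<'E'
from h import *
im=arm.get_image("top");cv2.imwrite("pics/t2.png",im[...,::-1])
hsv=cv2.cvtColor(cv2.imread("pics/top0.png"),cv2.COLOR_BGR2HSV)
m=(hsv[...,1]<50)
rc=[p for p in np.argwhere(m) if (lambda w:.38<w[0]<.69 and -.13<w[1]<-.04)(ray("top",p,.044))]
a,b,lo,hi=linefit("top",rc,.044);print(a,a*.53+b,lo,hi,len(rc))
for r in sorted({p[0] for p in rc}): 
  c=[p[1] for p in rc if p[0]==r]; print(r,min(c),max(c),end=" | ")
E
```

```text
clock: 2.0
position: [0.3183, 0.359, 0.4049]
ee_rot: [-0.02, 3.141, 0.001]
force: [0.6, -0.2, 0.2]
width: 0.177
gripper_force: 0.0
clock: 2.5
position: [0.4218, 0.1356, 0.4052]
ee_rot: [-0.02, 3.141, 0.001]
force: [1.9, 1.0, -1.0]
width: 0.002
gripper_force: 0.0
clock: 3.0
position: [0.5248, -0.0657, 0.4052]
ee_rot: [-0.012, 3.141, -0.002]
force: [-0.1, 1.0, -0.2]
width: 0.006
gripper_force: 0.0Traceback (most recent call last):
  File "<stdin>", line 5, in <module>
  File "h.py", line 4, in ray
    c=arm.get_calibration(cam);K=np.array(c["intrinsics"]);T=np.array(c["pose"])
ValueError: time passes only in moves, steps and waits
```

```bash
python3 - <<'E'
s=open("h.py").read()
s=s.replace('c=arm.get_calibration(cam);K','c=cal(cam);K').replace('def ray','C={}\ndef cal(cam):\n    if cam not in C: C[cam]=arm.get_calibration(cam)\n    return C[cam]\ndef ray',1)
s+='''
def edges(cam,im,ylo,yhi,z=.044):
    # grey tube rows in the top view: low saturation
    hsv=cv2.cvtColor(im,cv2.COLOR_RGB2HSV);out=[]
    rc=[p for p in np.argwhere(hsv[...,1]<60) if (lambda w:.38<w[0]<.69 and ylo<w[1]<yhi)(ray(cam,p,z))]
    for r in sorted({p[0] for p in rc}):
        c=[p[1] for p in rc if p[0]==r]; out.append((r,min(c),max(c)))
    return out
'''
open("h.py","w").write(s)
E
python3 - <<'E'
from h import *
print(edges("top",cv2.imread("pics/top0.png")[...,::-1].copy(),-.13,-.03))
E
python3 - <<'E'
from h import *
print(arm.observe()["position"])
for x in(.42,.65):
  c=cal("top")
cv2.imwrite("pics/w2.png",arm.get_image("wrist")[...,::-1])
print(arm.get_calibration("wrist")["pose"].round(3))
E
```

```text
[(np.int64(164), np.int64(316), np.int64(326)), (np.int64(165), np.int64(315), np.int64(328)), (np.int64(166), np.int64(314), np.int64(328)), (np.int64(167), np.int64(314), np.int64(328)), (np.int64(168), np.int64(314), np.int64(328)), (np.int64(169), np.int64(314), np.int64(328)), (np.int64(170), np.int64(314), np.int64(328)), (np.int64(171), np.int64(315), np.int64(315)), (np.int64(181), np.int64(320), np.int64(320)), (np.int64(182), np.int64(315), np.int64(328)), (np.int64(183), np.int64(315), np.int64(328)), (np.int64(184), np.int64(315), np.int64(328)), (np.int64(185), np.int64(315), np.int64(328)), (np.int64(186), np.int64(315), np.int64(328)), (np.int64(187), np.int64(315), np.int64(328)), (np.int64(188), np.int64(315), np.int64(328)), (np.int64(189), np.int64(315), np.int64(328)), (np.int64(190), np.int64(315), np.int64(329)), (np.int64(191), np.int64(315), np.int64(329)), (np.int64(192), np.int64(315), np.int64(328)), (np.int64(193), np.int64(315), np.int64(329)), (np.int64(194), np.int64(315), np.int64(328)), (np.int64(195), np.int64(315), np.int64(328)), (np.int64(196), np
[... 1935 characters left out ...]
15), np.int64(315)), (np.int64(238), np.int64(315), np.int64(315)), (np.int64(241), np.int64(315), np.int64(329)), (np.int64(242), np.int64(315), np.int64(329)), (np.int64(243), np.int64(315), np.int64(329)), (np.int64(244), np.int64(315), np.int64(329)), (np.int64(245), np.int64(315), np.int64(329)), (np.int64(246), np.int64(315), np.int64(329)), (np.int64(247), np.int64(315), np.int64(329)), (np.int64(248), np.int64(315), np.int64(329)), (np.int64(249), np.int64(315), np.int64(329)), (np.int64(250), np.int64(316), np.int64(329))]
[ 0.52739115 -0.06705455  0.40528584]
[[-0.008 -0.961 -0.276  0.453]
 [ 1.    -0.008 -0.001 -0.065]
 [-0.001 -0.276  0.961  0.385]
 [ 0.     0.     0.     1.   ]]
```

View pics/w2.png

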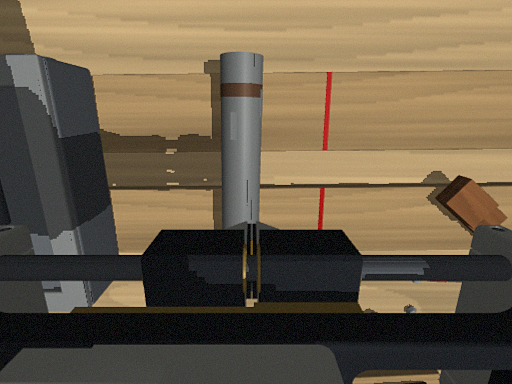

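The wrist view shows the pipe at column 242, left of the red line at about 325. The fingertips look thin along their closing axis. I'll turn the gripper 90° and open it, so the two tips sit apart along the pipe and hold it square.

```bash
cat >> h.py <<'E'
def pipe(im,ylo,yhi,x0=.533):
    e=[q for q in edges("top",im,ylo,yhi) if 11<=q[2]-q[1]<=18]
    a,b,lo,hi=linefit("top",[(r,(u+v)/2) for r,u,v in e],.044)
    print("pipe slope %.4f y(x0) %.4f x %.3f..%.3f n %d"%(a,a*x0+b,lo,hi,len(e)))
E
python3 - <<'E'
from h import *
pipe(cv2.imread("pics/top0.png")[...,::-1].copy(),-.13,-.03)
print(arm.observe()["joints"].round(2))
E
```

```text
pipe slope -0.0086 y(x0) -0.0828 x 0.396..0.665 n 70
[-0.25  0.28  0.35  1.83 -0.11  1.05  1.71]
```

```bash
python3 -m inch '-0.005 -0.02 0 0.15 0.0918; -0.005 -0.028 0 0.30 0.0918; -0.005 -0.028 0 0.45 0.0918; -0.005 -0.028 0 0.60 0.0918; -0.005 -0.028 0 0.75 0.0918' && python3 -m inch '0 0 0 0.14 0.0918; 0 0 0 0.28 0.0918; 0 0 0 0.42 0.0918; 0 0 0 0.56 0.0918; 0 0 0 0.70 0.0918' && python3 -m inch '0 0 0.04 0.12 0.0918; 0 0 0.08 0.12 0.0918; 0 0 0.115 0.12 0.0918; 0 0 0.115 0.12 0.0918; 0 0 0.115 0.12 0.0918'
python3 - <<'E'
from h import *
s=arm.observe();print(s["position"],s["ee_rot"],s["force"])
from scipy.spatial.transform import Rotation as R
print(R.from_rotvec(s["ee_rot"]).as_matrix().round(4))
cv2.imwrite("pics/w3.png",arm.get_image("wrist")[...,::-1])
E
```

```text
clock: 3.6
position: [0.5297, -0.0878, 0.4047]
ee_rot: [-1.139, -2.928, -0.001]
force: [0.0, -0.2, 1.0]
width: 0.394
gripper_force: 0.0
clock: 4.1
position: [0.5298, -0.0877, 0.4047]
ee_rot: [-2.072, -2.36, -0.001]
force: [0.8, -1.3, -0.3]
width: 0.829
gripper_force: 0.0
clock: 4.6
position: [0.5301, -0.0883, 0.2903]
ee_rot: [-2.203, -2.239, 0.001]
force: [0.5, -0.5, 1.1]
width: 0.998
gripper_force: 0.0
[ 0.53006535 -0.0883282   0.29028998] [-2.20322189e+00 -2.23857299e+00  6.75560440e-04] [ 0.49181134 -0.51457574  1.09015828]
[[-1.590e-02  9.999e-01 -8.000e-04]
 [ 9.999e-01  1.590e-02  2.000e-04]
 [ 2.000e-04 -8.000e-04 -1.000e+00]]
```

View pics/w3.png

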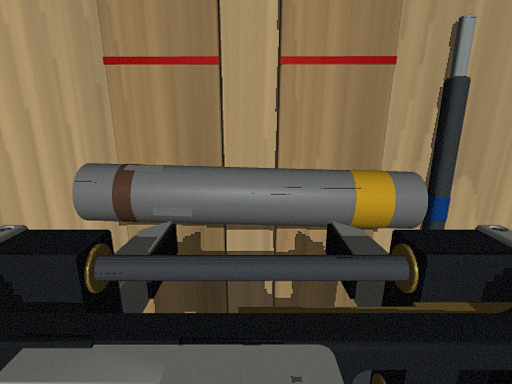

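The wrist view shows the line level at row 60. The pipe's left end is centred at row 191 and its right, banded end at row 200, so it starts about 1.4° askew with the banded end lagging. I'll start with light contact behind the top.

```bash
python3 -m inch '-0.006 0 0.025 0.02 0.0918; -0.006 0 0.038 0.02 0.0918; -0.006 0 0.043 0.02 0.0918; -0.006 0 0.046 0.02 0.0918; -0.006 0 0.046 0.02 0.0918'
```

```text
clock: 5.15
position: [0.5303, -0.0955, 0.2453]
ee_rot: [2.225, 2.217, 0.001]
force: [-4.3, -0.7, 11.5]
width: 0.997
gripper_force: 5.9
```

```bash
python3 -m inch '0.006 0 0 -0.004 0.0918; 0.016 0 0 -0.010 0.0918; 0.027 0 0 -0.018 0.0918; 0.037 0 0 -0.026 0.0918; 0.044 0 0 -0.032 0.0918'; python3 -m inch '0 0 0 0 0.0918; 0 0 -0.01 0 0.0918; 0 0 -0.02 0 0.0918; 0 0 -0.02 0 0.0918'
python3 - <<'E'
from h import *
im=arm.get_image("wrist");cv2.imwrite("pics/w4.png",im[...,::-1])
s=arm.observe();print(s["position"],s["ee_rot"])
for c in("scene","wrist"):
  arm.get_image(c)
  for r in arm.place_of(c,"roller")[:1]: print(c,r["conf"],r["point"],ray(c,r["point"],.044))
E
```

```text
clock: 5.65
position: [0.5306, -0.0505, 0.2458]
ee_rot: [2.189, 2.253, 0.003]
force: [-3.6, 0.2, 14.8]
width: 1.0
gripper_force: 7.0
clock: 6.05
position: [0.531, -0.051, 0.2656]
ee_rot: [2.188, 2.252, 0.004]
force: [0.1, -0.3, 0.3]
width: 1.002
gripper_force: 0.0
[ 0.53073779 -0.05081182  0.26481335] [2.18800871 2.25243382 0.00257761]
scene 0.94 [191.3, 204.0] [ 0.53253175 -0.05479678  0.044     ]
wrist 0.87 [224.8, 246.6] [ 0.52760739 -0.05931754  0.044     ]
```

View pics/w4.png

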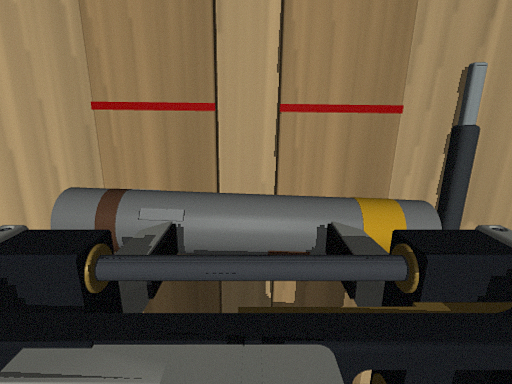

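The pipe moved about 23 mm but kept its 1.3° skew. I'll press over the far plank, beside the banded end, and turn the tool slightly while rolling. The unloaded end should then swing square.

```bash
python3 -m inch '-0.011 0.035 0 0.018 0.0918; -0.022 0.070 0 0.036 0.0918; -0.022 0.070 0.012 0.036 0.0918; -0.022 0.070 0.019 0.036 0.0918; -0.022 0.070 0.0215 0.036 0.0918'; python3 -m inch '0.006 0 0 -0.006 0.0918; 0.016 0 0 -0.018 0.0918; 0.027 0 0 -0.030 0.0918; 0.037 0 0 -0.044 0.0918; 0.044 0 0 -0.056 0.0918'; python3 -m inch '0 0 0 0 0.0918; 0 0 -0.01 0 0.0918; 0 0 -0.02 0 0.0918; 0 0 -0.02 0 0.0918'
cat >> h.py <<'E'
def wr(name):
    # pipe axis and line in the wrist picture, world
    im=arm.get_image("wrist");C.pop("wrist",None);cal("wrist");cv2.imwrite(f"pics/{name}.png",im[...,::-1])
    hsv=cv2.cvtColor(im,cv2.COLOR_RGB2HSV);m=((hsv[...,0]<6)|(hsv[...,0]>174))&(hsv[...,1]>150)&(hsv[...,2]>110)
    rc=[p for p in np.argwhere(m) if (lambda w:.38<w[0]<.68 and 0<w[1]<.06)(ray("wrist",p,.02))]
    if len(rc)>50:
        a,b,lo,hi=linefit("wrist",rc,.02);print("line slope %.4f y(.533) %.4f"%(a,a*.533+b))
    top=arm.silhouettes("wrist","roller")[0];reg=top["region"];pts=[]
    # forward (upper) silhouette edge, where the tangent ray passes 24 mm from the axis
    for c in range(0,512,4):
        r=np.flatnonzero(reg[:,c])
        if len(r)>15: pts.append((r[0],c))
    T=np.array(cal("wrist")["pose"]);o=T[:3,3];P=[]
    for p in pts:
        w=ray("wrist",p,.044);d=(w-o);d/=np.linalg.norm(d)
        P.append([w[0],w[1]-.024*np.hypot(d[1],d[2])/abs(d[2])])
    P=np.array(P,np.float32);P=P[(P[:,0]>P[:,0].min()+.015)&(P[:,0]<P[:,0].max()-.015)]
    vx,vy,cx,cy=cv2.fitLine(P,cv2.DIST_HUBER,0,.001,.001).ravel();a=vy/vx
    print("pipe conf %.2f slope %.4f y(.533) %.4f x %.3f..%.3f"%(top["conf"],a,cy+a*(.533-cx),P[:,0].min(),P[:,0].max()))
E
python3 - <<'E'
from h import *
s=arm.observe();print(s["position"],s["ee_rot"]);wr("w5")
E
```

```text
clock: 6.8
position: [0.6016, -0.0726, 0.2448]
ee_rot: [2.228, 2.21, 0.003]
force: [-8.5, -3.2, 48.8]
width: 0.999
gripper_force: 24.6
clock: 7.3
position: [0.6018, -0.0266, 0.2451]
ee_rot: [2.164, 2.274, 0.006]
force: [-0.3, 1.8, 25.0]
width: 1.0
gripper_force: 12.9
clock: 7.7
position: [0.6009, -0.0268, 0.2631]
ee_rot: [2.166, 2.275, 0.001]
force: [1.0, 0.7, 0.9]
width: 0.999
gripper_force: 0.0
[ 0.60091399 -0.02684962  0.26307602] [2.16637224e+00 2.27470464e+00 9.34346634e-04]
line slope 0.0180 y(.533) 0.0275
pipe conf 0.85 slope -0.0099 y(.533) -0.0383 x 0.434..0.649
```

View pics/w5.png

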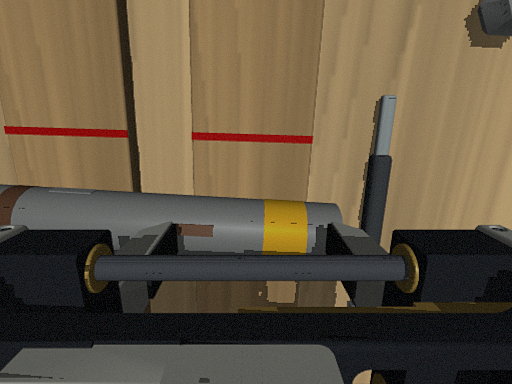

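```bash
python3 -m inch '-0.012 0 0 0.06 0.0918; -0.023 0 0 0.11 0.0918; -0.023 0 0.012 0.11 0.0918; -0.023 0 0.017 0.11 0.0918; -0.023 0 0.019 0.11 0.0918'; python3 -m inch '0.006 0 0 -0.02 0.0918; 0.016 -0.001 0 -0.05 0.0918; 0.027 -0.002 0 -0.08 0.0918; 0.037 -0.002 0 -0.115 0.0918; 0.044 -0.002 0 -0.15 0.0918'; python3 -m inch '0 0 0 0 0.0918; 0 0 -0.01 0 0.0918; 0 0 -0.02 0 0.0918; 0 0 -0.02 0 0.0918'
python3 - <<'E'
from h import *
s=arm.observe();print(s["position"],s["ee_rot"]);wr("w6")
im=arm.get_image("top");cv2.imwrite("pics/t6.png",im[...,::-1])
E
```

```text
clock: 8.3
position: [0.6023, -0.0513, 0.2447]
ee_rot: [2.289, 2.152, -0.0]
force: [-11.7, -2.4, 46.0]
width: 0.998
gripper_force: 22.8
clock: 8.8
position: [0.6032, -0.0059, 0.2453]
ee_rot: [2.12, 2.318, 0.003]
force: [-9.5, 0.7, 29.1]
width: 1.0
gripper_force: 14.7
clock: 9.2
position: [0.6034, -0.0057, 0.2639]
ee_rot: [2.12, 2.318, 0.001]
force: [0.9, -0.2, -0.4]
width: 1.0
gripper_force: 0.0
[ 0.6033579  -0.005692    0.26392924] [2.11975542e+00 2.31751455e+00 1.47326416e-03]
line slope 0.0182 y(.533) 0.0275
pipe conf 0.57 slope 0.1003 y(.533) -0.0229 x 0.435..0.651
```

View pics/w6.png

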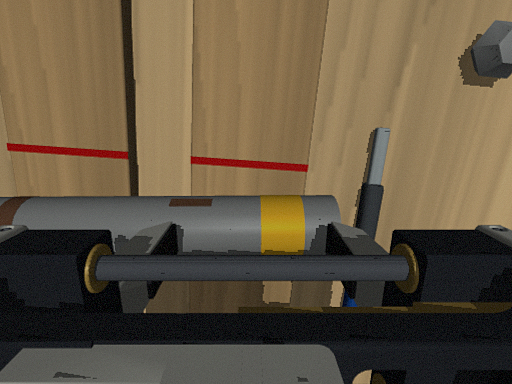

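The twist worked but overshot: the pipe is now parallel to the tool, about 4.5° past the line. I'll turn back during the next stroke.

```bash
python3 -m inch '-0.010 0 0 0 0.0918; -0.0215 0 0 0 0.0918; -0.0215 0 0.012 0 0.0918; -0.0215 0 0.017 0 0.0918; -0.0215 0 0.019 0 0.0918'; python3 -m inch '0.006 0 0 0.02 0.0918; 0.016 0.001 0 0.04 0.0918; 0.027 0.002 0 0.06 0.0918; 0.037 0.003 0 0.08 0.0918; 0.044 0.003 0 0.095 0.0918'; python3 -m inch '0 0 0 0 0.0918; 0 0 -0.01 0 0.0918; 0 0 -0.02 0 0.0918; 0 0 -0.02 0 0.0918'
python3 - <<'E'
from h import *
s=arm.observe();print(s["position"],s["ee_rot"]);wr("w7")
E
```

```text
clock: 9.85
position: [0.6048, -0.0283, 0.2448]
ee_rot: [2.122, 2.317, -0.001]
force: [-9.5, -3.7, 32.4]
width: 0.999
gripper_force: 16.5
clock: 10.35
position: [0.6039, 0.0174, 0.2456]
ee_rot: [-2.228, -2.214, -0.002]
force: [-5.3, 0.3, 19.7]
width: 1.0
gripper_force: 9.8
clock: 10.75
position: [0.6044, 0.0169, 0.2652]
ee_rot: [2.228, 2.214, 0.002]
force: [0.5, -0.4, -0.1]
width: 0.999
gripper_force: 0.0
[0.60444785 0.01694032 0.26519261] [2.22751570e+00 2.21384188e+00 2.02120902e-03]
line slope 0.0214 y(.533) 0.0276
pipe conf 0.66 slope 0.0282 y(.533) 0.0059 x 0.432..0.654
```

View pics/w7.png

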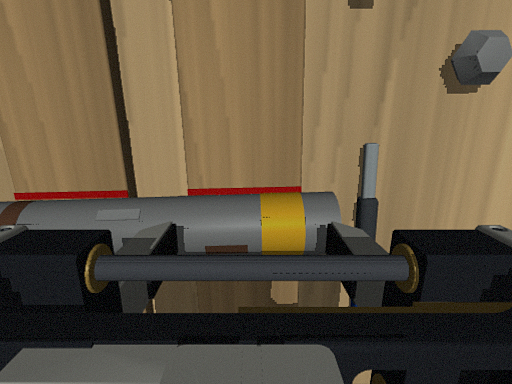

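```bash
python3 -m inch '-0.011 -0.035 0 -0.025 0.0918; -0.0225 -0.07 0 -0.025 0.0918; -0.0225 -0.07 0.012 -0.025 0.0918; -0.0225 -0.07 0.017 -0.025 0.0918; -0.0225 -0.07 0.0195 -0.025 0.0918'; python3 -m inch '0.006 0 0 0 0.0918; 0.016 0 0 0 0.0918; 0.027 0 0 0 0.0918; 0.036 0 0 0 0.0918; 0.041 0 0 0 0.0918'; python3 -m inch '0 0 0 0 0.0918; 0 0 0 0 0.0918; 0 0 -0.01 0 0.0918; 0 0 -0.04 0 0.0918; 0 0 -0.08 0 0.0918'
python3 -m inch '0 0 -0.04 0 0.0918; -0.05 0 -0.06 0 0.0918; -0.10 0 -0.06 0 0.0918; -0.11 0 -0.06 0 0.0918; -0.11 0 -0.06 0 0.0918'
python3 - <<'E'
from h import *
s=arm.observe();print(s["position"],s["ee_rot"]);wr("w8");report()
E
```

```text
clock: 11.35
position: [0.5337, -0.0053, 0.2449]
ee_rot: [-2.199, -2.241, 0.002]
force: [-16.9, -2.2, 44.2]
width: 1.001
gripper_force: 22.3
clock: 11.85
position: [0.5327, 0.0367, 0.2455]
ee_rot: [-2.198, -2.241, 0.001]
force: [-12.4, -0.2, 25.2]
width: 0.999
gripper_force: 12.7
clock: 12.35
position: [0.5334, 0.0365, 0.3244]
ee_rot: [-2.199, -2.242, 0.005]
force: [1.3, 0.6, -0.4]
width: 1.001
gripper_force: 0.0
clock: 12.85
position: [0.5356, -0.0768, 0.3852]
ee_rot: [2.204, 2.236, -0.0]
force: [-0.0, 0.7, 0.7]
width: 1.002
gripper_force: 0.0
[ 0.53557091 -0.0767755   0.38515842] [ 2.20431276e+00  2.23579643e+00 -1.75027391e-04]
pipe conf 0.81 slope 0.0279 y(.533) 0.0291 x 0.405..0.652
top roller conf 0.86 slope 0.0232 y(x0) 0.0253 x 0.399..0.671
scene roller conf 0.88 slope 0.0395 y(x0) 0.0261 x 0.360..0.694
```

View pics/w8.png

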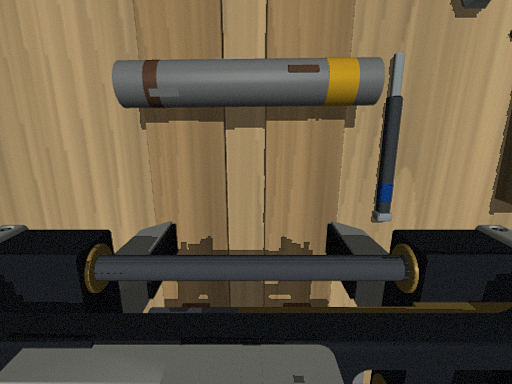

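The wrist view shows the pipe lying across both planks and hiding the line, with its axis near row 82 and the ends level. It measures within about 1–2 mm of the line and 0.5° of square. I'll confirm it's at rest, then hand in.

```bash
python3 -m inch '0 0 -0.03 0 0.0918; 0 0 -0.05 0 0.0918; 0 0 -0.05 0 0.0918; 0 0 -0.05 0 0.0918; 0 0 -0.05 0 0.0918'
python3 - <<'E'
from h import *
report();wr("w9");print(arm.sign_off())
E
```

```text
clock: 13.65
position: [0.5349, -0.0733, 0.4338]
ee_rot: [-2.198, -2.243, 0.001]
force: [0.4, -0.2, -0.9]
width: 1.002
gripper_force: 0.0
top roller conf 0.90 slope 0.0297 y(x0) 0.0258 x 0.399..0.671
scene roller conf 0.56 slope 0.0416 y(x0) 0.0262 x 0.367..0.693
pipe conf 0.80 slope 0.0266 y(.533) 0.0265 x 0.407..0.651
the job is handed in; nothing more can be done
None
```

The pipe was rolled forward and left at rest over the red line, about 1 mm off centre and within about 1° of square. The arm is clear of it and the job is handed in at about 14 s. One mid-way stroke twisted the pipe about 4.5° past square, which means some slip on the planks, and I turned it back on the next stroke.

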